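Put fork and marker away, shut the pen box

TASK

Sort the two things left on the worktop: lay the fork in the open wooden cutlery tray with the teaspoon, and the marker in the lidded wooden pen box, each wholly inside and set down rather than dropped or thrown. When both are put away, shut the pen box's lid fully. Leave the teaspoon in its tray and the salt shaker, the timer and the small cup where they stand.

Things in the scene. Friction and masses are not known exactly. Their poses are not given: they have to be found in the camera images.
- pen_box: Fixed light-wood pen box, 200 (x) x 130 (y) x 50 mm high outside, walls and floor 5 mm, open at the top under a hinged lid of the same wood. Origin: centre of its underside; x points away from the robot side to the hinge, z up. Told from the cutlery tray by its lid. It stands on the robot's right, turned 0.1 to 0.5 rad clockwise.
- pen_lid (a joint): Lid hinge of the pen box, rad: 0 shut, at most 0.88 (50 degrees, a stop: it opens no farther). Stiff: the lid stays where it is left, and a light push (under 10 N near the front edge) shuts it. It starts open 0.80 to 0.88 and leans over the box: a gripper pointing straight down strikes it, one that leans 30 to 45 degrees back to the robot's side passes under it.
- pen_lid_hinge (a point): Middle of the lid's hinge axis, on the far (+x) rim of the pen box, 50 mm up; the axis is the box's y. The lid is a 200 x 130 x 7 mm board; shut, it lies on the rim and its front edge is 200 mm from the hinge towards the robot.
- pen_lid_handle (a point): Point on the axis of the small steel knob on the lid's outer face, 170 mm from the hinge, 35 mm out from that face. The knob is under 30 mm wide and 35 mm high; the lid is bare on both sides of it.
- cutlery_tray: Fixed open light-wood cutlery tray without a lid, 250 (x) x 160 (y) x 40 mm high outside, walls and floor 5 mm. Origin: centre of its underside; x lengthwise, z up. It stands on the robot's left; a cabinet hangs 0.46 m above the worktop behind it.
- fork: Loose fork, 195 x 26 x 14 mm, 40 g, lying on the worktop, its length along its x axis, roughly away from the robot (within 0.25 rad); origin: centre of its underside, z up. Grip it across y near the middle, with the fingertips down to the worktop.
- teaspoon: Teaspoon, 130 x 27 x 11 mm, 20 g, that already lies lengthwise in the cutlery tray, 30 to 40 mm to its +y side, and stays there; its x axis runs along it; origin: centre of its underside.
- marker: Loose marker pen, a round stick 17 x 135 x 16 mm, 15 g, lying lengthwise along its y axis; origin: centre of its underside, z up. At the start its y axis points roughly away from the robot (within 0.25 rad). If the tool leans along the pen when it grips it, the pen stays level when the tool leans again over the box.
- salt_shaker: Bystander: salt shaker, 44 x 44 x 90 mm, standing behind the work; origin at the centre of its underside.
- kitchen_timer: Bystander: round kitchen timer, 63 x 63 x 58 mm, standing behind the work; origin at the centre of its underside.
- mug_small: Bystander: small cup with a handle, 59 x 83 x 55 mm, standing behind the work; origin at the centre of its underside.
- fork_end_a (a point): Point in the middle of the fork's +x end, 2 mm inside it.
- fork_end_b (a point): Point in the middle of the fork's -x end, 2 mm inside it.
- teaspoon_end_a (a point): Point in the middle of the teaspoon's +x end, 2 mm inside it.
- teaspoon_end_b (a point): Point in the middle of the teaspoon's -x end, 2 mm inside it.
- marker_end_a (a point): Point in the middle of the marker's +y end, 2 mm inside it.
- marker_end_b (a point): Point in the middle of the marker's -y end, 2 mm inside it.

How it is judged:
On the way:
1. fork and teaspoon lie in the cutlery tray and the marker in the pen box, its lid still open (x of fork_end_a in the frame of cutlery_tray between -0.122 and 0.122 m and y of fork_end_a in the frame of cutlery_tray between -0.077 and 0.077 m and z of each of fork_end_a, fork_end_b, teaspoon_end_a, teaspoon_end_b in the frame of cutlery_tray below 0.042 m and x of fork_end_b in the frame of cutlery_tray between -0.122 and 0.122 m and y of fork_end_b in the frame of cutlery_tray between -0.077 and 0.077 m and x of teaspoon_end_a in the frame of cutlery_tray between -0.122 and 0.122 m and y of teaspoon_end_a in the frame of cutlery_tray between -0.077 and 0.077 m and x of teaspoon_end_b in the frame of cutlery_tray between -0.122 and 0.122 m and y of teaspoon_end_b in the frame of cutlery_tray between -0.077 and 0.077 m and x of marker_end_a in the frame of pen_box between -0.097 and 0.097 m and y of marker_end_a in the frame of pen_box between -0.062 and 0.062 m and z of each of marker_end_a, marker_end_b in the frame of pen_box below 0.05 m and x of marker_end_b in the frame of pen_box between -0.097 and 0.097 m and y of marker_end_b in the frame of pen_box between -0.062 and 0.062 m and value of joint pen_lid above 0.3 rad), for 0.2 s.
At the end, for the whole second after the job is handed in: Both ends of the fork and of the teaspoon are within the cutlery tray's walls and no more than 42 mm above its underside, both ends of the marker are within the pen box's walls and below its rim, all three at rest, and the lid is shut to within 0.04 rad (x of fork_end_a in the frame of cutlery_tray between -0.122 and 0.122 m and y of fork_end_a in the frame of cutlery_tray between -0.077 and 0.077 m and z of each of fork_end_a, fork_end_b, teaspoon_end_a, teaspoon_end_b in the frame of cutlery_tray below 0.042 m and x of fork_end_b in the frame of cutlery_tray between -0.122 and 0.122 m and y of fork_end_b in the frame of cutlery_tray between -0.077 and 0.077 m and x of teaspoon_end_a in the frame of cutlery_tray between -0.122 and 0.122 m and y of teaspoon_end_a in the frame of cutlery_tray between -0.077 and 0.077 m and x of teaspoon_end_b in the frame of cutlery_tray between -0.122 and 0.122 m and y of teaspoon_end_b in the frame of cutlery_tray between -0.077 and 0.077 m and x of marker_end_a in the frame of pen_box between -0.097 and 0.097 m and y of marker_end_a in the frame of pen_box between -0.062 and 0.062 m and z of each of marker_end_a, marker_end_b in the frame of pen_box below 0.05 m and x of marker_end_b in the frame of pen_box between -0.097 and 0.097 m and y of marker_end_b in the frame of pen_box between -0.062 and 0.062 m and value of joint pen_lid below 0.04 rad and linear speed of each of fork, teaspoon, marker below 0.02 m/s); the robot touches nothing.
It fails at once if the salt shaker, timer or small cup is pushed more than 30 mm or tipped over ((distance of salt_shaker from where it was at the start of the episode above 0.03 m or angle between salt_shaker's own z axis and vertical above 0.5 rad) or (distance of kitchen_timer from where it was at the start of the episode above 0.03 m or angle between kitchen_timer's own z axis and vertical above 0.5 rad) or (distance of mug_small from where it was at the start of the episode above 0.03 m or angle between mug_small's own z axis and vertical above 0.5 rad)).
It fails at once if the fork, teaspoon or marker is dropped or thrown (faster than 1.3 m/s, a fall of about 85 mm) (linear speed of any of fork, teaspoon, marker above 1.3 m/s).
It also fails if it takes over 72 s, if anything falls off the work surface, if the arm or the gripper's body presses on something with over 40 N, if the wrist force passes 120 N, or if a joint passes its speed limit or range.

ROBOT

A 7-joint arm with a two-finger parallel gripper is mounted at the origin on the work surface; the furniture and walls round the work are solid. World frame = base frame: x ahead of the robot, y to its left, z up, the work surface at z = 0. Lengths are in m, angles in rad, forces in N, time in s.
With the tool pointing down it reaches from about 0.4 to 0.85 m from the base axis. Payload 10.4 kg.
Tool frame: the origin (TCP) lies at the very end of the fingers, on their centre line; the grasp point (between the pads) lies 19 mm behind it (r.pinch_z is the distance from the TCP to the grasp point, in m); z points along the fingers, y is the line along which they close (so a half turn about z gives the same grasp; the last joint's range is limited). The gripper opens to 87 mm and grips with 3 to 60 N. Pads are 19 mm wide; open, the fingers measure 117 mm over their backs; the gripper's body (75 mm by 190 mm) begins 51 mm behind the grasp point.
Start: joints at [1.158, 0.332, -0.065, 1.46, 0.022, 1.35, -0.088], TCP at [0.238, -0.578, 0.19] pointing down, gripper open.
Joint ranges: [-2.6, 2.6], [-0.5, 2.12], [-1.47, 1.34], [0.16, 2.42], [-1.27, 4.41], [0.06, 2.06], [-2.6, 2.6]. Speed limits (rad/s): [2.22, 2.22, 2.79, 2.79, 3.14, 3.14, 3.14].

INTERFACE

Orientations are given as a unit quaternion [x, y, z, w].
In Python, from bench import r, camera gives the robot as it stands. The module is installed in compiled form; this text tells all that it offers.
- The arm moves only by the shell command python3 -m pendant 'ROWS' [FORCE]. ROWS is JSON, a list of rows, each an object with "dp": the shift along the tool's x, y, z as a fraction of full scale, a list of three; "rotation": the turn, a rotation vector about the tool's x, y, z as a fraction of full scale, a list of three; "jaw": the opening, from 0 (shut) to 1 (fully open). A call has 1 to 8 rows; each row is the pose to reach, as a shift and turn from the pose commanded when the call began, along the tool's axes at that moment, turning the shorter way round; what a row does not reach only later rows make up. Full scale, the value 1, is 0.15 m for a shift and 2 pi rad for a turn. A row lasts 1/8 s, in which the tool goes at most 62.5 mm and 10.7 degrees, less where a joint would pass 70% of its speed; a pose out of reach is approached as far as the arm can. A call with a number of a shift or a turn outside -1 to 1 is refused whole. A call with a gripper value outside its range is refused whole. The fingers move at their own pace and stop on an object; FORCE is the grip in N (left out, the last holds). Time passes only in rows, so rows that repeat a pose let the fingers close. It gives the time, the measured TCP pose, the force, the opening and the grip force at its end, in the units of the state.
- r.read_state(): the state, without advancing time (a new reading comes with each control period).
- camera(name): name is "scene" or "top" or "wrist"; returns a dict with "image" (400x640x3 uint8, red, green, blue), "z_map" (400x640 float32, m along the optical axis (not along the pixel's ray), 0 where there is no reading), "mtx" (3x3 intrinsics, pixels), "T" (4x4, takes a point from camera to world coordinates). Camera axes: x right, y down, z forward; pixel columns grow to the right and rows downward; lengths in m; the calibration is good to about 2 mm. The wrist camera is an equidistant fisheye: a pixel r from the principal point sees the ray r / f radians off the axis. A picture is of the moment at which its call begins.
- r.close_job(): hands the job in; it is judged then, once.
The state is a dict: "time": time; "joint_positions": joint angles; "joint_vel": joint speeds; "joint_torque": joint torques, N m; "ee_pos": TCP position; "eef_rot": TCP orientation; "ft_force": force on the tool from outside, world axes, zero at the start; "torque": the same for the moment, N m; "width": finger opening in m; "grip_force": force on a finger pad.
Only numpy, scipy, OpenCV 4.12 (cv2) and the standard library are available. Lean on these libraries where they do the work, as an engineer would, in place of code of your own. Each camera call takes 0.05 s, during which the arm holds its last target. There are 200 camera calls.

## Working session

There is one attempt and no reset: what is moved stays moved. The work goes in short steps, Python scripts to look and compute and a shell command to move; the robot and the scene stay as the last step left them, time stands still between calls to the robot, and variables do not carry over. Pictures are saved under pics/ and viewed, at most 10 in all, crops included, and the job is handed in when it is done.

```bash
mkdir -p pics
cat > h.py <<'E'
import numpy as np,cv2
from bench import r,camera
from scipy.spatial.transform import Rotation as R
def snap(n,f):
    c=camera(n); cv2.imwrite('pics/'+f,c['image'][:,:,::-1]); np.savez('pics/'+f[:-4],**c); return c
def cloud(c):
    v,u=np.mgrid[:400,:640]; K=c['mtx']; z=c['z_map']
    p=np.stack([(u-K[0,2])/K[0,0]*z,(v-K[1,2])/K[1,1]*z,z],-1)
    w=p@c['T'][:3,:3].T+c['T'][:3,3]; w[z==0]=np.nan; return w
def ray(c,u,v,h):
    K=c['mtx']; d=c['T'][:3,:3]@np.array([(u-K[0,2])/K[0,0],(v-K[1,2])/K[1,1],1]); o=c['T'][:3,3]
    return o+d*(h-o[2])/d[2]
E
python3 - <<'E'
from h import *
for n in('top','scene'):
    c=snap(n,n+'1.png'); print(n,c['mtx'].round(1).tolist(),c['T'].round(3).tolist())
s=r.read_state(); print(s)
a=[cv2.imread(f'pics/{n}1.png') for n in('top','scene')]
E
```

```text
top [[436.6, 0.0, 320.5], [0.0, 436.6, 202.2], [0.0, 0.0, 1.0]] [[-0.006, -0.98, 0.198, 0.326], [-1.0, 0.004, -0.011, -0.119], [0.01, -0.198, -0.98, 1.297], [0.0, 0.0, 0.0, 1.0]]
scene [[370.1, 0.0, 320.6], [0.0, 370.1, 204.4], [0.0, 0.0, 1.0]] [[-0.849, -0.313, 0.425, 0.132], [-0.528, 0.472, -0.706, 0.619], [0.02, -0.824, -0.566, 0.696], [0.0, 0.0, 0.0, 1.0]]
{'time': 0.1, 'joint_positions': array([ 1.15838673,  0.33280956, -0.06467307,  1.46087145,  0.02160932,
        1.34991777, -0.08849463]), 'joint_vel': array([-0.00062957, -0.00039883, -0.0006092 , -0.00353338,  0.00295366,
       -0.00225272, -0.0003589 ]), 'joint_torque': array([ 2.24905561e-03, -6.24546075e+01,  2.51232827e-02, -3.90718281e+01,
       -6.14722073e-02,  3.66427365e-02,  9.44788985e-05]), 'ee_pos': array([ 0.23733049, -0.57775185,  0.18952617]), 'eef_rot': array([ 9.81065758e-01,  1.93673821e-01, -1.65170441e-04, -6.34159774e-04]), 'ft_force': array([ 0.43686771, -0.01822899, -0.39275184]), 'torque': array([-0.03561693,  0.07527926,  0.03280907]), 'grip_force': 0.0, 'width': 0.08674685567793197}
```

View pics/top1.png

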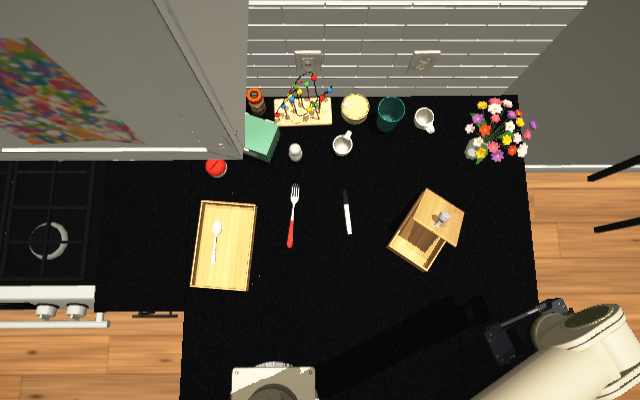

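View pics/scene1.png

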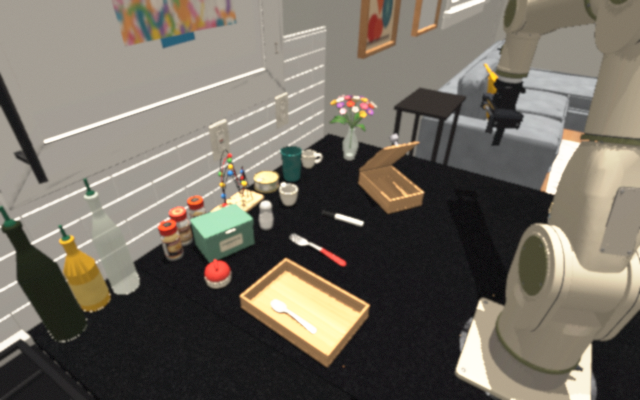

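The top view shows the tray at about (224,245), the fork at (293,215) with its red handle towards the robot, the marker at (347,212) with its black cap on the far end, and the pen box at (425,230) with its knob at (442,217). The scene view shows the same things, with the fork at (318,250), the marker at (343,218) and the box at (390,185).

```bash
cat > m1.py <<'E'
from h import *
cs={n:dict(np.load(f'pics/{n}1.npz')) for n in('top','scene')}
def pca(q):
    m=q.mean(0); d=np.linalg.svd(q-m,full_matrices=False)[2][0]; t=(q-m)@d; s=(q-m)@np.array([-d[1],d[0]])
    d,t=(d,t) if d[0]>0 else (-d,-t); 
    return (m+d*(t.max()+t.min())/2).round(4),np.arctan2(d[1],d[0]).round(3),np.ptp(t).round(4),np.ptp(s).round(4)
for n,c in cs.items():
    w=cloud(c); hsv=cv2.cvtColor(c['image'],cv2.COLOR_RGB2HSV)
    tb=(w[...,0]>.3)&(w[...,0]<.8)&(abs(w[...,1])<.5)&(abs(w[...,2])<.004)
    print(n,'table z',np.nanmedian(w[...,2][tb]), np.nanstd(w[...,2][tb]))
    m=((w[...,2]>.005)&(w[...,2]<.30)&(w[...,0]>.3)&(w[...,0]<.72)&(abs(w[...,1])<.6)).astype(np.uint8)
    k,l,st,ce=cv2.connectedComponentsWithStats(m)
    for i in range(1,k):
        if st[i,4]<25: continue
        p=w[l==i]; box=cv2.minAreaRect(p[:,:2].astype(np.float32))
        print(ce[i].round(0),st[i,4],'zmax',p[:,2].max().round(4),'z95',np.percentile(p[:,2],[50,95]).round(4),'rect',np.round(box[0],4),np.round(box[1],4),round(box[2],1),'pca',*pca(p[:,:2]))
E
python3 m1.py
```

```text
top table z 0.0004031617544599797 0.0019938944799966184
[504. 140.] 32 zmax 0.2577 z95 [0.25   0.2542] rect [ 0.6977 -0.5952] [0.0084 0.0231] 87.4 pca [ 0.6978 -0.596 ] -0.077 0.0231 0.0084
[478. 142.] 76 zmax 0.242 z95 [0.2325 0.2401] rect [ 0.6972 -0.5356] [0.0221 0.0222] 13.9 pca [ 0.6984 -0.5352] 0.832 0.0255 0.0249
[487. 153.] 373 zmax 0.2471 z95 [0.2168 0.242 ] rect [ 0.6854 -0.5654] [0.0671 0.0677] 2.6 pca [ 0.6803 -0.5735] -0.943 0.0771 0.0635
[264. 156.] 72 zmax 0.094 z95 [0.0702 0.091 ] rect [0.7153 0.035 ] [0.0292 0.0087] 88.6 pca [0.717  0.0351] 1.429 0.0294 0.0093
[295. 157.] 81 zmax 0.0886 z95 [0.0514 0.0862] rect [ 0.7155 -0.0579] [0.0078 0.0303] 1.4 pca [ 0.7159 -0.0579] -1.547 0.0303 0.0078
[ 85. 225.] 1000 zmax 0.0454 z95 [0.0364 0.0411] rect [0.5359 0.5671] [0.3529 0.0656] 0.1 pca [0.5359 0.5499] -0.016 0.3533 0.0686
[216. 168.] 326 zmax 0.0619 z95 [0.0434 0.0549] rect [0.6881 0.1861] [0.0486 0.0714] 1.2 pca [0.686  0.1851] -1.489 0.0706 0.0512
[347. 212.] 230 zmax 0.022 z95 [0.0142 0.019 ] rect [ 0.5582 -0.2117] [0.1376 0.0205] 6.9 pca [ 0.5583 -0.2116] 0.101 0.13
[... 2131 characters left out ...]
07 0.0464] 5.5 pca [0.5015 0.1328] 0.89 0.0623 0.0457
[305. 302.] 27 zmax 0.0086 z95 [0.0053 0.0064] rect [0.4652 0.1274] [0.0141 0.033 ] 40.9 pca [0.4651 0.1272] -1.056 0.0333 0.0142
[293. 315.] 422 zmax 0.0187 z95 [0.0081 0.0148] rect [0.4647 0.1708] [0.0464 0.1449] 89.7 pca [0.4644 0.1753] -0.082 0.1454 0.0473
[326. 322.] 32 zmax 0.0069 z95 [0.0058 0.0067] rect [0.3951 0.1488] [0.0278 0.0195] 62.4 pca [0.3944 0.1498] 1.174 0.0278 0.0198
[332. 328.] 31 zmax 0.0079 z95 [0.0058 0.0071] rect [0.3754 0.1583] [0.0366 0.0148] 62.8 pca [0.3762 0.1574] 0.91 0.0375 0.0148
[ 71. 391.] 260 zmax 0.0391 z95 [0.0358 0.0381] rect [0.6869 0.5448] [0.0661 0.0152] 0.4 pca [0.6869 0.5441] 0.052 0.0665 0.0169
```

```bash
cat > m2.py <<'E'
from h import *
from m1 import cs
import io
print('-----')
for n,c in cs.items():
    w=cloud(c); hsv=cv2.cvtColor(c['image'],cv2.COLOR_RGB2HSV); S=hsv[...,1]; V=hsv[...,2]; H=hsv[...,0]
    reg=lambda x0,x1,y0,y1:(w[...,0]>x0)&(w[...,0]<x1)&(w[...,1]>y0)&(w[...,1]<y1)
    # fork by colour, rays to z=.008
    m=reg(.40,.66,-.12,.03)&(V>90)&(w[...,2]<.03)
    k,l,st,ce=cv2.connectedComponentsWithStats(cv2.morphologyEx(m.astype(np.uint8),cv2.MORPH_CLOSE,np.ones((5,5))))
    i=1+st[1:,4].argmax(); v,u=np.nonzero((l==i)&m)
    P=np.array([ray(c,a,b,.008) for a,b in zip(u,v)])[:,:2]; from m1 import pca
    print(n,'fork',len(u),*pca(P))
    # lid plane
    lid=reg(.36,.68,-.62,-.3)&(w[...,2]>.07)&(w[...,2]<.195)&(S>50)
    p=w[lid]; 
    for _ in range(5):
        m0=np.median(p,0) if _==0 else p.mean(0); nn=np.linalg.svd(p-m0,full_matrices=False)[2][2]; p=p[abs((p-m0)@nn)<.006]
    nn*=np.sign(nn[2]); print('lid n',nn.round(3),'tilt',np.arccos(nn[2]).round(3),'yaw of n',np.arctan2(nn[1],nn[0]).round(3),len(p),'z',p[:,2].min().round(3),p[:,2].max().round(3))
    yaw=np.arctan2(-nn[1],-nn[0]) if nn[0]<0 else np.arctan2(nn[1],nn[0])
    ex=np.array([np.cos(yaw),np.sin(yaw),0]); ey=np.array([-ex[1],ex[0],0])
    print('lid y ext',np.percentile(p@ey,[.5,99.5]).round(4),'x ext',np.percentile(p@ex,[.5,99.5]).round(4))
    rim=reg(.36,.68,-.62,-.3)&(w[...,2]>.044)&(w[...,2]<.056)&(S>40); q=w[rim]
    print('rim',len(q),'y',np.percentile(q@ey,[1,99]).round(4),'x',np.percentile(q@ex,[1,99]).round(4))
    kn=reg(.36,.68,-.62,-.3)&(w[...,2]>.07)&(S<40); q=w[kn]; print('knob',len(q),np.median(q,0).round(4),q[:,2].max() if len(q) else 0)
    b=reg(.36,.68,-.62,-.3)&(w[...,2]>.008)&(S>40); q=w[b]; print('box all y',np.percentile(q@ey,[.3,99.7]).round(4),'x',np.percentile(q@ex,[.3,99.7]).round(4))
    tr=reg(.3,.62,.04,.27)&(w[...,2]>.034)&(w[...,2]<.046); q=w[tr][:,:2]; print('tray rim',cv2.minAreaRect(q.astype(np.float32)))
    sp=reg(.33,.58,.08,.23)&(w[...,2]<.03)&(S<60)&(V>120); q=w[sp]; print('spoon',len(q),*pca(q[:,:2]),np.median(q[:,2]))
E
python3 m2.py | sed '1,/-----/d'
python3 -c "
import cv2
a=cv2.imread('pics/top1.png')[175:285,370:480];b=cv2.imread('pics/scene1.png')[130:220,340:440]
cv2.imwrite('pics/crop.png',cv2.hconcat([cv2.resize(a,(400,400),interpolation=2),cv2.resize(b,(400,400),interpolation=2)]))"
```

```text
top fork 272 [ 0.5483 -0.0489] -0.097 0.1926 0.0246
lid n [ 0.601 -0.411  0.685] tilt 0.816 yaw of n -0.6 635 z 0.121 0.195
lid y ext [-0.1432 -0.0153] x ext [0.6325 0.7001]
rim 276 y [-0.1445 -0.0148] x [0.556 0.76 ]
knob 122 [ 0.5034 -0.4389  0.2105] 0.22007133555124003
box all y [-0.1444 -0.0147] x [0.5557 0.9029]
tray rim ((0.4577033817768097, 0.14762623608112335), (0.16125613451004028, 0.2507922351360321), 84.8902587890625)
spoon 198 [0.4695 0.1786] -0.085 0.1313 0.0293 0.010775083114635264
scene fork 415 [ 0.5427 -0.0484] -0.089 0.1973 0.0349
lid n [ 0.594 -0.415  0.689] tilt 0.811 yaw of n -0.609 140 z 0.12 0.174
lid y ext [-0.1378 -0.0085] x ext [0.6425 0.6946]
rim 301 y [-0.1409 -0.009 ] x [0.5537 0.7552]
knob 68 [ 0.502  -0.4362  0.2059] 0.21882565578460594
box all y [-0.1404 -0.0085] x [0.5525 0.8914]
tray rim ((0.4553501009941101, 0.14759115874767303), (0.16219137609004974, 0.2519233822822571), 85.04244995117188)
spoon 696 [0.4459 0.1626] -0.004 0.1941 0.0632 0.0054423404277497145
```

View pics/crop.png

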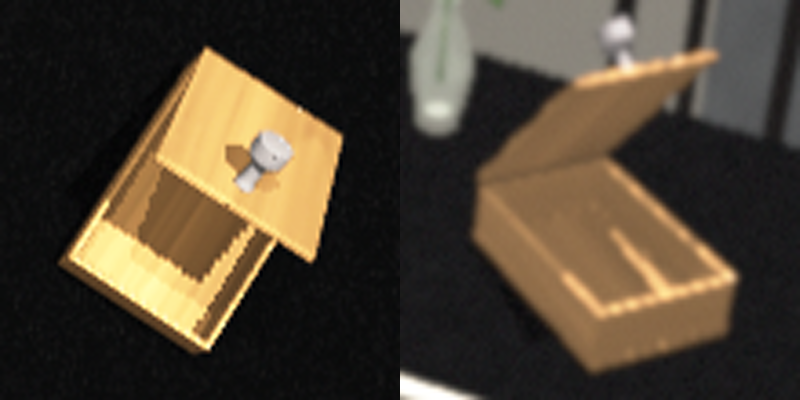

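The box yaw is −0.604 with its centre near (0.496, −0.437). The lid opening is about 0.815 rad, and the knob agrees with the model (0.007 m along the box's x). All sizes and heights agree with the text. Next is a planner helper that gives tool-axis fractions.

```bash
cat > plan.py <<'E'
import sys; from h import *
def rot(yaw,lean):
    h=np.array([np.cos(yaw),np.sin(yaw),0]); k=np.array([0,0,1.])
    x=np.cos(lean)*h+np.sin(lean)*k; z=np.sin(lean)*h-np.cos(lean)*k
    return np.c_[x,np.cross(z,x),z]
s=r.read_state(); p=s['ee_pos']; M=R.from_quat(s['eef_rot']).as_matrix()
print('t',round(s['time'],2),'p',p.round(4),'yaw',np.arctan2(M[1,0],M[0,0]).round(3),'lean',np.arctan2(M[2,0],-M[2,2]).round(3),'w',round(s['width'],4),'grip',round(s['grip_force'],1),'F',s['ft_force'].round(1),'j',s['joint_positions'].round(2))
for a in sys.argv[1:]:
    x,y,z,yaw,lean=map(float,a.split(',')); q=np.array([x,y,z]); N=rot(yaw,lean)
    v=R.from_matrix(M.T@N).as_rotvec(); d=M.T@(q-p)
    print(a,'dp',(d/.15).round(3).tolist(),'rot',(v/2/np.pi).round(4).tolist(),'rows',max(np.linalg.norm(d)/.0625,np.degrees(np.linalg.norm(v))/10.7).round(1)); p,M=q,N
E
python3 plan.py .30,-.46,.30,.2,0 .38,-.32,.28,.05,0 .47,-.18,.22,-.093,0 .546,-.049,.12,-.093,0
```

```text
t 0.1 p [ 0.2373 -0.5778  0.1895] yaw 0.39 lean -0.0 w 0.0867 grip 0.0 F [ 0.4 -0.  -0.4] j [ 1.16  0.33 -0.06  1.46  0.02  1.35 -0.09]
.30,-.46,.30,.2,0 dp [0.685, -0.568, -0.736] rot [-0.0002, 0.0, 0.0302] rows 2.8
.38,-.32,.28,.05,0 dp [0.708, -0.809, 0.133] rot [0.0, 0.0, 0.0239] rows 2.6
.47,-.18,.22,-.093,0 dp [0.646, -0.902, 0.4] rot [0.0, 0.0, 0.0228] rows 2.8
.546,-.049,.12,-.093,0 dp [0.423, -0.917, 0.667] rot [0.0, 0.0, 0.0] rows 2.9
```

```bash
A='"rotation"'
python3 -m pendant '[{"dp":[0.23,-0.19,-0.25],"rotation":[0,0,0.01],"jaw":1},{"dp":[0.46,-0.38,-0.5],"rotation":[0,0,0.02],"jaw":1},{"dp":[0.685,-0.57,-0.735],"rotation":[0,0,0.03],"jaw":1}]' | tail -3
python3 -m pendant '[{"dp":[0.24,-0.27,0.04],"rotation":[0,0,0.008],"jaw":1},{"dp":[0.48,-0.54,0.09],"rotation":[0,0,0.016],"jaw":1},{"dp":[0.71,-0.81,0.13],"rotation":[0,0,0.024],"jaw":1}]' | tail -1
python3 -m pendant '[{"dp":[0.22,-0.3,0.13],"rotation":[0,0,0.008],"jaw":1},{"dp":[0.43,-0.6,0.27],"rotation":[0,0,0.016],"jaw":1},{"dp":[0.65,-0.9,0.4],"rotation":[0,0,0.023],"jaw":1},{"dp":[0.65,-0.9,0.4],"rotation":[0,0,0.023],"jaw":1}]' | tail -1
python3 plan.py .546,-.049,.10,-.093,0
```

```text
ft_force: [1.2, 0.0, 0.2]
width: 0.087
grip_force: 0.0
grip_force: 0.0
grip_force: 0.0
t 1.35 p [ 0.4717 -0.175   0.2193] yaw -0.087 lean -0.002 w 0.0874 grip 0.0 F [-0.8 -0.3  0.1] j [ 0.66  0.07 -0.42  1.71  0.03  1.37 -1.42]
.546,-.049,.10,-.093,0 dp [0.422, -0.878, 0.796] rot [-0.0003, 0.0004, 0.0009] rows 3.0
```

```bash
python3 -m pendant '[{"dp":[0.14,-0.29,0.26],"rotation":[0,0,0],"jaw":1},{"dp":[0.28,-0.58,0.53],"rotation":[0,0,0],"jaw":1},{"dp":[0.42,-0.88,0.8],"rotation":[0,0,0.001],"jaw":1},{"dp":[0.42,-0.88,0.8],"rotation":[0,0,0.001],"jaw":1}]' | tail -1
python3 - <<'E'
from h import *
snap('wrist','w1.png'); c=snap('top','t2.png'); snap('scene','s2.png')
E
python3 plan.py .546,-.049,.004,-.093,0
```

```text
grip_force: 0.0
t 2.0 p [ 0.5458 -0.0558  0.1013] yaw -0.102 lean 0.0 w 0.0868 grip 0.0 F [ 0.1 -0.6  0.7] j [ 0.46  0.28 -0.52  1.75  0.15  1.15 -1.77]
.546,-.049,.004,-.093,0 dp [-0.003, -0.046, 0.649] rot [0.0001, -0.0, -0.0014] rows 1.6
```

View pics/w1.png

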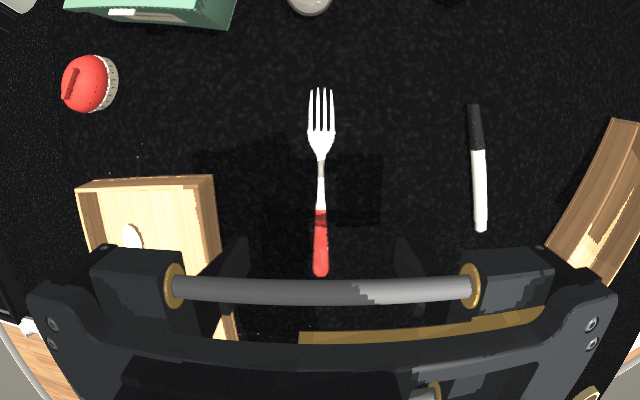

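The wrist view shows the fork upright at columns 308–335, rows 88–275, and the marker from (474,105) to (481,230). I'll cast fisheye rays from this view as a check.

```bash
cat >> h.py <<'E'
def fray(c,u,v,h):
    K=c['mtx']; a=np.array([(u-K[0,2])/K[0,0],(v-K[1,2])/K[1,1]]); t=np.hypot(*a); d=np.r_[a/max(t,1e-9)*np.sin(t),np.cos(t)]
    d=c['T'][:3,:3]@d; o=c['T'][:3,3]; return o+d*(h-o[2])/d[2]
E
python3 - <<'E'
from h import *
c=dict(np.load('pics/w1.npz'))
for n,u,v,h in [('tines',321,88,.012),('handle',321,276,.008),('neck',320,170,.01),('pen far',474,104,.008),('pen near',481,231,.008),('tray corner TL far',76,188,.04),('tray far R',214,176,.04)]: print(n,fray(c,u,v,h).round(4))
E
```

```text
tines [ 0.644  -0.0584  0.012 ]
handle [ 0.4542 -0.0401  0.008 ]
neck [ 0.5688 -0.0502  0.01  ]
pen far [ 0.623  -0.2068  0.008 ]
pen near [ 0.4867 -0.2201  0.008 ]
tray corner TL far [0.5878 0.2129 0.04  ]
tray far R [0.5797 0.0414 0.04  ]
```

```bash
python3 -m pendant '[{"dp":[0,-0.046,0.25],"rotation":[0,0,-0.001],"jaw":0.7},{"dp":[0,-0.046,0.45],"rotation":[0,0,-0.001],"jaw":0.7},{"dp":[0,-0.046,0.58],"rotation":[0,0,-0.001],"jaw":0.7},{"dp":[0,-0.046,0.65],"rotation":[0,0,-0.001],"jaw":0.7},{"dp":[0,-0.046,0.65],"rotation":[0,0,-0.001],"jaw":0.7}]' | tail -1
python3 plan.py .546,-.049,.003,-.093,0
python3 -m pendant '[{"dp":[0,0,0],"rotation":[0,0,0],"jaw":0},{"dp":[0,0,0],"rotation":[0,0,0],"jaw":0},{"dp":[0,0,0],"rotation":[0,0,0],"jaw":0},{"dp":[0,0,0],"rotation":[0,0,0],"jaw":0}]' 25
python3 plan.py .546,-.049,.15,-.093,0
```

```text
grip_force: 0.0
t 2.62 p [ 0.5466 -0.048   0.0037] yaw -0.095 lean 0.0 w 0.0612 grip 0.0 F [-0.1 -0.1  0.2] j [ 0.43  0.4  -0.5   1.84  0.23  0.96 -1.83]
.546,-.049,.003,-.093,0 dp [-0.003, 0.007, 0.004] rot [0.0, -0.0, -0.0003] rows 0.0
time: 3.12
ee_pos: [0.5466, -0.0476, 0.0037]
eef_rot: [0.999, -0.047, 0.0, 0.0]
ft_force: [-0.3, -1.2, -0.4]
width: 0.0284
grip_force: 0.0
t 3.12 p [ 0.5466 -0.0476  0.0037] yaw -0.094 lean 0.0 w 0.0284 grip 0.0 F [-0.3 -1.2 -0.4] j [ 0.43  0.4  -0.5   1.84  0.23  0.96 -1.83]
.546,-.049,.15,-.093,0 dp [-0.003, 0.01, -0.975] rot [0.0, -0.0001, -0.0001] rows 2.3
```

```bash
python3 -m pendant '[{"dp":[0,0,0],"rotation":[0,0,0],"jaw":0},{"dp":[0,0,0],"rotation":[0,0,0],"jaw":0},{"dp":[0,0,0],"rotation":[0,0,0],"jaw":0}]' 25 | tail -2
python3 -m pendant '[{"dp":[0,0,-0.1],"rotation":[0,0,0],"jaw":0},{"dp":[0,0,-0.3],"rotation":[0,0,0],"jaw":0},{"dp":[0,0,-0.5],"rotation":[0,0,0],"jaw":0},{"dp":[0,0,-0.65],"rotation":[0,0,0],"jaw":0}]' 25 | tail -2
python3 - <<'E'
from h import *
snap('wrist','w2.png')
E
python3 plan.py .50,.04,.10,-.093,0 .4546,.1209,.10,-.09,0 .4546,.1209,.014,-.09,0
```

```text
width: 0.0026
grip_force: 0.0
width: 0.0005
grip_force: 0.0
t 4.05 p [ 0.5486 -0.0474  0.1062] yaw -0.094 lean 0.006 w 0.0004 grip 0.0 F [ 1.3 -0.3  2.5] j [ 0.46  0.27 -0.52  1.75  0.15  1.15 -1.78]
.50,.04,.10,-.093,0 dp [-0.377, -0.55, 0.039] rot [0.0, -0.0009, -0.0001] rows 1.6
.4546,.1209,.10,-.09,0 dp [-0.351, -0.509, 0.0] rot [0.0, 0.0, -0.0005] rows 1.5
.4546,.1209,.014,-.09,0 dp [0.0, 0.0, 0.573] rot [0.0, 0.0, 0.0] rows 1.4
```

View pics/w2.png

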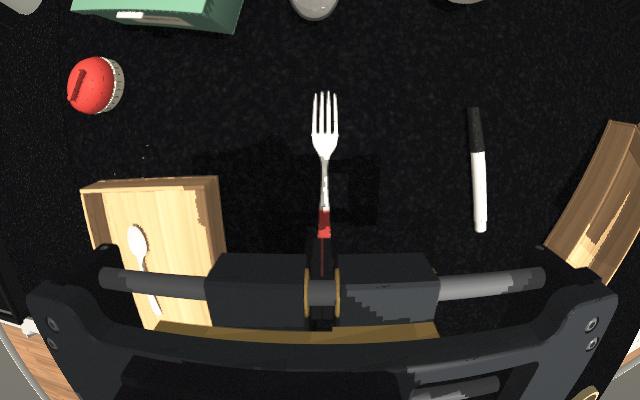

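The wrist view shows the fork still on the worktop at (324,92)–(324,240) and the fingers closed empty. I'll profile the fork's height with the wrist depth.

```bash
cat >> h.py <<'E'
def fcloud(c):
    v,u=np.mgrid[:400,:640]; K=c['mtx']; a=np.stack([(u-K[0,2])/K[0,0],(v-K[1,2])/K[1,1]],-1); t=np.linalg.norm(a,axis=-1)+1e-9
    d=np.dstack([a/t[...,None]*np.tan(t)[...,None],np.ones_like(t)])*c['z_map'][...,None]
    w=d@c['T'][:3,:3].T+c['T'][:3,3]; w[c['z_map']==0]=np.nan; return w
E
python3 - <<'E'
from h import *
for f in('w1','w2'):
    c=dict(np.load(f'pics/{f}.npz')); w=fcloud(c); im=c['image'].max(2)
    tb=(im<60)&(w[...,0]>.5)&(w[...,0]<.66)&(w[...,1]>-.18)&(w[...,1]<.03); print(f,'table',np.nanmedian(w[...,2][tb]).round(4))
    for x in np.arange(.45,.65,.01):
        m=(abs(w[...,0]-x)<.005)&(abs(w[...,1]+.05)<.025)&(im>110)&(w[...,2]<.04)
        if m.sum()>3: q=w[m]; print(round(x,3),m.sum(),'y',q[:,1].min().round(4),q[:,1].max().round(4),'z',np.percentile(q[:,2],[10,50,90]).round(4))
E
```

```text
w1 table 0.2143
0.45 29 y -0.0478 -0.0324 z [0.0007 0.0042 0.005 ]
0.46 108 y -0.0486 -0.0314 z [0.0046 0.0061 0.0073]
0.47 129 y -0.0495 -0.0327 z [0.0054 0.0071 0.0082]
0.48 125 y -0.0503 -0.0335 z [0.0011 0.0083 0.0092]
0.49 121 y -0.0503 -0.0347 z [0.0084 0.0096 0.0105]
0.5 123 y -0.0503 -0.037 z [0.009  0.0109 0.0117]
0.51 104 y -0.0506 -0.0379 z [0.0108 0.012  0.013 ]
0.52 90 y -0.0507 -0.0409 z [0.0124 0.0134 0.0143]
0.53 107 y -0.0517 -0.0409 z [0.0128 0.014  0.015 ]
0.54 92 y -0.052 -0.0432 z [0.0127 0.0137 0.0146]
0.55 82 y -0.0526 -0.0452 z [0.0128 0.0138 0.0148]
0.56 72 y -0.0528 -0.0462 z [0.0028 0.0139 0.0148]
0.57 64 y -0.0536 -0.0481 z [0.0104 0.0129 0.014 ]
0.58 103 y -0.0593 -0.046 z [0.0066 0.0086 0.0105]
0.59 217 y -0.065 -0.0422 z [0.0031 0.005  0.0066]
0.6 293 y -0.0676 -0.0411 z [0.0016 0.0031 0.0043]
0.61 205 y -0.0677 -0.0414 z [0.0008 0.0025 0.0037]
0.62 184 y -0.0681 -0.0435 z [0.0017 0.0029 0.0043]
0.63 166 y -0.0682 -0.0455 z [0.0025 0.0038 0.0049]
0.64 116 y -0.0682 -0.0474 z [0.0028 0.005  0.0065]
w2 table 0.2231
0.5 44 y -0.0507 -0.0375 z [0.0102 0.0111 0.0121]
0.51 83 y -0.0511 -0.0386 z [0.0107 0.0117 0.0127]
0.53 57 y -0.0522 -0.0432 z [0.0006 0.0137 0.0149]
0.54 85 y -0.0523 -0.0435 z [0.0119 0.0135 0.0149]
0.55 67 y -0.052 -0.0455 z [0.0129 0.0139 0.0146]
0.56 62 y -0.0529 -0.0474 z [0.0029 0.0137 0.0149]
0.57 55 y -0.0529 -0.0483 z [0.0119 0.0132 0.014 ]
0.58 88 y -0.0577 -0.047 z [0.0066 0.0087 0.0107]
0.59 206 y -0.0644 -0.0422 z [0.0031 0.0049 0.0065]
0.6 273 y -0.0671 -0.0414 z [0.0019 0.0031 0.0042]
0.61 201 y -0.0671 -0.0415 z [0.0004 0.0025 0.0036]
0.62 198 y -0.0681 -0.0434 z [0.0004 0.0025 0.0039]
0.63 181 y -0.0681 -0.0455 z [0.0001 0.003  0.0046]
0.64 120 y -0.0685 -0.0463 z [0.     0.0043 0.0062]
```

Run:
```python
from h import *
c=dict(np.load('pics/w2.npz')); w=fcloud(c); Ti=np.linalg.inv(c['T']); K=c['mtx']
for z in(.106,.116,.126):
    q=Ti@np.r_[.5486,-.0474,z,1]; t=np.arctan2(np.hypot(q[0],q[1]),q[2]); rr=t/np.hypot(q[0],q[1]); print(z,'px',K[0,0]*q[0]*rr+K[0,2],K[1,1]*q[1]*rr+K[1,2],'depth',q[2])
for v in range(225,320,8): print(v,w[v,322].round(4),c['z_map'][v,322].round(4),c['image'][v,322])
```

```text
0.106 px 323.3126603945389 230.8837366583968 depth 0.2082926247859267
0.116 px 323.40334828147763 236.90550681759007 depth 0.19874396493947993
0.126 px 323.50234374269485 243.5031086044383 depth 0.18919530509303323
225 [ 0.5155 -0.0436  0.0121] 0.3079 [108  44  40]
233 [ 0.5072 -0.0428  0.0128] 0.3096 [225  87  78]
241 [ 0.5575 -0.0473  0.1415] 0.1718 [78 40 37]
249 [ 0.5566 -0.0472  0.1498] 0.1641 [77 41 39]
257 [ 0.557  -0.0472  0.1598] 0.1545 [77 40 39]
265 [ 0.5526 -0.0468  0.1601] 0.1554 [78 38 37]
273 [ 0.5569 -0.0472  0.1755] 0.1395 [77 42 39]
281 [ 0.5804 -0.0493  0.2199] 0.09 [57 55 57]
289 [ 0.5797 -0.0492  0.2232] 0.0871 [77 78 78]
297 [ 0.5772 -0.049   0.2237] 0.0874 [83 85 81]
305 [ 0.5741 -0.0487  0.2235] 0.0885 [66 66 65]
313 [ 0.5414 -0.0457  0.1856] 0.1344 [27 25 26]
```

Run:
```python
from h import *
c=snap('scene','s3.png'); Ti=np.linalg.inv(c['T']); s=r.read_state()
q=Ti@np.r_[s['ee_pos'],1]; u=c['mtx']@q[:3]/q[2]; print(u)
a,b=int(u[0]),int(u[1]); im=c['image'][max(0,b-70):b+50,a-90:a+90,::-1]
i2=c['image'].copy(); cv2.drawMarker(i2,(a,b),(0,255,0),0,5,1); i2=i2[max(0,b-70):b+50,a-90:a+90,::-1]
w=dict(np.load('pics/w2.npz'))['image'][200:320,232:412,::-1]
cv2.imwrite('pics/c3.png',cv2.resize(np.hstack([i2,w]),None,fx=2.2,fy=2.2,interpolation=2))
```

```text
[315.43617862 220.39053389   1.        ]
```

View pics/c3.png

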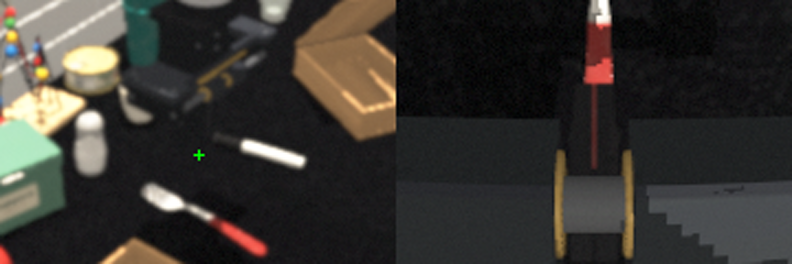

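The crop shows black fingers against the black worktop, ending somewhere near the green TCP mark at (198,155). They can't be told apart by colour, so I'll use depth.

Run:
```python
from h import *
for f in('scene',):
    c=dict(np.load('pics/s3.npz')); w=cloud(c)
    m=(abs(w[...,0]-.5486)<.05)&(abs(w[...,1]+.0474)<.06)&(w[...,2]>.03)&(w[...,2]<.25); q=w[m]
    for z in np.arange(.03,.25,.01):
        s=q[abs(q[:,2]-z)<.005]
        if len(s): print(z.round(3),len(s),s.min(0).round(3),s.max(0).round(3))
```

```text
0.14 23 [ 0.535 -0.053  0.139] [ 0.559 -0.037  0.145]
0.15 38 [ 0.535 -0.055  0.145] [ 0.558 -0.036  0.155]
0.16 31 [ 0.535 -0.053  0.155] [ 0.557 -0.036  0.165]
0.17 32 [ 0.535 -0.057  0.165] [ 0.558 -0.034  0.175]
0.18 34 [ 0.534 -0.056  0.175] [ 0.555 -0.03   0.185]
0.19 12 [ 0.536 -0.04   0.186] [ 0.556 -0.03   0.195]
0.2 2 [ 0.546 -0.021  0.203] [ 0.547 -0.018  0.204]
0.21 23 [ 0.507 -0.075  0.205] [ 0.545 -0.01   0.215]
0.22 107 [ 0.506 -0.106  0.215] [0.543 0.012 0.225]
0.23 171 [ 0.505 -0.103  0.225] [0.536 0.011 0.235]
0.24 76 [ 0.516 -0.106  0.235] [0.528 0.008 0.245]
```

Run:
```python
from h import *
s=r.read_state(); print(s['ee_pos'].round(4),s['time'],'pinch_z',r.pinch_z)
for n,f,p in(('top','t2',(.5458,-.0558)),('scene','s2',(.5458,-.0558)),('scene','scene1',(.2373,-.5778)),('top','top1',(.2373,-.5778))):
    c=dict(np.load(f'pics/{f}.npz')); w=cloud(c)
    m=(abs(w[...,0]-p[0])<.06)&(abs(w[...,1]-p[1])<.08)&(w[...,2]>.03)&(w[...,2]<.4); q=w[m]
    print(f,len(q)); 
    for z in np.arange(.06,.34,.02):
        t=q[abs(q[:,2]-z)<.01]
        if len(t)>2: print(z.round(3),len(t),t.min(0).round(3),t.max(0).round(3))
print([k for k in dir(r) if k[0]!='_'])
```

```text
[ 0.5484 -0.0475  0.1046] 4.1 pinch_z 0.0187
t2 416
0.2 3 [ 0.503 -0.113  0.208] [ 0.503 -0.107  0.21 ]
0.22 140 [ 0.501 -0.135  0.216] [ 0.578 -0.103  0.229]
0.24 273 [ 0.501 -0.135  0.231] [ 0.575 -0.101  0.249]
s2 3281
0.14 87 [ 0.528 -0.105  0.131] [0.559 0.    0.15 ]
0.16 102 [ 0.527 -0.107  0.15 ] [0.56  0.002 0.169]
0.18 60 [ 0.527 -0.111  0.17 ] [0.562 0.003 0.189]
0.2 52 [ 0.498 -0.135  0.19 ] [0.55  0.022 0.21 ]
0.22 325 [ 0.497 -0.136  0.21 ] [0.557 0.024 0.23 ]
0.24 510 [ 0.498 -0.136  0.23 ] [0.589 0.024 0.25 ]
0.26 249 [ 0.518 -0.07   0.25 ] [ 0.573 -0.001  0.27 ]
0.28 191 [ 0.521 -0.066  0.27 ] [ 0.572 -0.001  0.29 ]
0.3 384 [ 0.506 -0.068  0.29 ] [ 0.585 -0.001  0.31 ]
0.32 215 [ 0.506 -0.082  0.31 ] [ 0.58  -0.013  0.33 ]
0.34 298 [ 0.501 -0.081  0.33 ] [ 0.578 -0.01   0.35 ]
scene1 1317
0.22 43 [ 0.207 -0.626  0.22 ] [ 0.265 -0.524  0.23 ]
0.24 88 [ 0.206 -0.625  0.23 ] [ 0.266 -0.522  0.25 ]
0.26 64 [ 0.205 -0.626  0.25 ] [ 0.268 -0.519  0.27 ]
0.28 40 [ 0.204 -0.623  0.27 ] [ 0.265 -0.514  0.29 ]
0.3 147 [ 0.177 -0.626  0.291] [ 0.297 -0.498  0.31 ]
0.32 114 [ 0.178 -0.644  0.31 ] [ 0.296 -0.498  0.329]
0.34 288 [ 0.178 -0.656  0.33 ] [ 0.297 -0.498  0.35 ]
top1 1801
0.24 11 [ 0.259 -0.62   0.233] [ 0.267 -0.614  0.249]
0.26 4 [ 0.265 -0.625  0.255] [ 0.27  -0.616  0.262]
0.3 165 [ 0.181 -0.633  0.292] [ 0.296 -0.498  0.31 ]
0.32 237 [ 0.178 -0.636  0.31 ] [ 0.297 -0.498  0.33 ]
0.34 771 [ 0.178 -0.657  0.33 ] [ 0.297 -0.498  0.35 ]
['PlanningError', 'close_job', 'pinch_z', 'read_state']
```

The depth shows that the real fingertips end about 31 mm above the reported TCP, in all three poses. That is why the grasp missed. I'll go lower and feel for the worktop.

```bash
python3 -m pendant '[{"dp":[-0.01,0.005,0],"rotation":[0,0,0],"jaw":0.6},{"dp":[-0.01,0.005,0],"rotation":[0,0,0],"jaw":0.6},{"dp":[-0.01,0.005,0.2],"rotation":[0,0,0],"jaw":0.6},{"dp":[-0.01,0.005,0.4],"rotation":[0,0,0],"jaw":0.6},{"dp":[-0.01,0.005,0.6],"rotation":[0,0,0],"jaw":0.6},{"dp":[-0.01,0.005,0.75],"rotation":[0,0,0],"jaw":0.6},{"dp":[-0.01,0.005,0.8],"rotation":[0,0,0],"jaw":0.6},{"dp":[-0.01,0.005,0.8],"rotation":[0,0,0],"jaw":0.6}]' | grep -E 'ee_pos|ft|width'
for i in 1 2 ; do python3 -m pendant '[{"dp":[0,0,0.02],"rotation":[0,0,0],"jaw":0.6},{"dp":[0,0,0.02],"rotation":[0,0,0],"jaw":0.6}]' | grep -E 'ee_pos|ft'; done
```

```text
ee_pos: [0.5446, -0.048, -0.0193]
ft_force: [1.0, -0.1, 0.6]
width: 0.0519
ee_pos: [0.5453, -0.0483, -0.0215]
ft_force: [0.4, 0.0, -0.1]
ee_pos: [0.5448, -0.0482, -0.0251]
ft_force: [0.4, -0.4, -0.3]
```

```bash
python3 -m pendant '[{"dp":[0,0,0.015],"rotation":[0,0,0],"jaw":0.6},{"dp":[0,0,0.015],"rotation":[0,0,0],"jaw":0.6}]' | grep -E 'ee_pos|ft'
python3 -m pendant '[{"dp":[0,0,0.01],"rotation":[0,0,0],"jaw":0.6},{"dp":[0,0,0.01],"rotation":[0,0,0],"jaw":0.6}]' | grep -E 'ee_pos|ft'
```

```text
ee_pos: [0.5448, -0.0482, -0.0274]
ft_force: [1.2, -0.1, 0.2]
ee_pos: [0.5449, -0.0481, -0.0289]
ft_force: [0.7, -0.6, -0.4]
```

```bash
python3 -m pendant '[{"dp":[0,0,0],"rotation":[0,0,0],"jaw":0},{"dp":[0,0,0],"rotation":[0,0,0],"jaw":0},{"dp":[0,0,0],"rotation":[0,0,0],"jaw":0},{"dp":[0,0,0],"rotation":[0,0,0],"jaw":0},{"dp":[0,0,0],"rotation":[0,0,0],"jaw":0},{"dp":[0,0,0],"rotation":[0,0,0],"jaw":0},{"dp":[0,0,0],"rotation":[0,0,0],"jaw":0},{"dp":[0,0,0],"rotation":[0,0,0],"jaw":0}]' 25 | grep -E 'width|grip|ft'
python3 -m pendant '[{"dp":[0,0,-0.1],"rotation":[0,0,0],"jaw":0},{"dp":[0,0,-0.3],"rotation":[0,0,0],"jaw":0},{"dp":[0,0,-0.5],"rotation":[0,0,0],"jaw":0},{"dp":[0,0,-0.65],"rotation":[0,0,0],"jaw":0},{"dp":[0,0,-0.65],"rotation":[0,0,0],"jaw":0}]' 25 | grep -E 'width|grip|ft'
python3 - <<'E'
from h import *
snap('scene','s4.png');c=snap('wrist','w4.png');w=fcloud(c);im=c['image'].max(2)
m=(abs(w[...,1]+.05)<.03)&(im>110)&(w[...,2]<.2)&(w[...,2]>.02)&(w[...,0]>.5); q=w[m]; print(m.sum())
for x in(.57,.6,.62,.64):
    t=q[abs(q[:,0]-x)<.005]
    if len(t): print(x,t.mean(0).round(4))
E
python3 plan.py .50,.04,.075,-.093,0 .4546,.1209,.075,-.09,0 .4546,.1209,-.018,-.09,0
```

```text
ft_force: [-0.7, 1.1, 0.0]
width: 0.0203
grip_force: 20.7
ft_force: [0.1, 0.4, -0.5]
width: 0.0204
grip_force: 20.7
5262
0.57 [ 0.5693 -0.0592  0.179 ]
0.6 [ 0.6001 -0.0521  0.1018]
0.62 [ 0.62   -0.0538  0.1014]
0.64 [ 0.639  -0.0551  0.1038]
t 7.83 p [ 0.5448 -0.0482  0.0688] yaw -0.094 lean 0.0 w 0.0203 grip 20.7 F [-0.6  0.9 -0.7] j [ 0.45  0.31 -0.52  1.79  0.17  1.08 -1.79]
.50,.04,.075,-.093,0 dp [-0.353, -0.558, -0.042] rot [0.0, -0.0, -0.0002] rows 1.6
.4546,.1209,.075,-.09,0 dp [-0.351, -0.509, 0.0] rot [0.0, 0.0, -0.0005] rows 1.5
.4546,.1209,-.018,-.09,0 dp [0.0, 0.0, 0.62] rot [0.0, 0.0, 0.0] rows 1.5
```

```bash
python3 -m pendant '[{"dp":[-0.2,-0.28,-0.04],"rotation":[0,0,0],"jaw":0},{"dp":[-0.4,-0.6,-0.04],"rotation":[0,0,0],"jaw":0},{"dp":[-0.6,-0.9,-0.04],"rotation":[0,0,0],"jaw":0},{"dp":[-0.69,-1.0,-0.04],"rotation":[0,0,0],"jaw":0},{"dp":[-0.69,-1.0,-0.04],"rotation":[0,0,0],"jaw":0}]' | grep -E 'ee_pos|grip'
python3 plan.py .4536,.1209,.075,-.09,0 .4536,.1209,-.019,-.09,0
```

```text
ee_pos: [0.4552, 0.1114, 0.0743]
grip_force: 20.7
t 8.45 p [0.4552 0.1114 0.0743] yaw -0.092 lean -0.001 w 0.0206 grip 20.7 F [-0.6 -1.2 -0.3] j [ 0.28  0.15 -0.66  1.97  0.1   1.06 -2.08]
.4536,.1209,.075,-.09,0 dp [-0.016, -0.062, -0.005] rot [0.0001, 0.0001, -0.0003] rows 0.2
.4536,.1209,-.019,-.09,0 dp [0.0, 0.0, 0.627] rot [0.0, 0.0, 0.0] rows 1.5
```

```bash
python3 -m pendant '[{"dp":[-0.016,-0.062,0.08],"rotation":[0,0,0],"jaw":0},{"dp":[-0.016,-0.062,0.25],"rotation":[0,0,0],"jaw":0},{"dp":[-0.016,-0.062,0.42],"rotation":[0,0,0],"jaw":0},{"dp":[-0.016,-0.062,0.54],"rotation":[0,0,0],"jaw":0},{"dp":[-0.016,-0.062,0.6],"rotation":[0,0,0],"jaw":0},{"dp":[-0.016,-0.062,0.62],"rotation":[0,0,0],"jaw":0},{"dp":[-0.016,-0.062,0.62],"rotation":[0,0,0],"jaw":0}]' | grep -E 'ee_pos|grip|ft'
python3 - <<'E'
from h import *
snap('wrist','w5.png')
E
```

```text
ee_pos: [0.4549, 0.1205, -0.0179]
ft_force: [0.4, 0.4, -0.2]
grip_force: 20.7
```

View pics/w5.png

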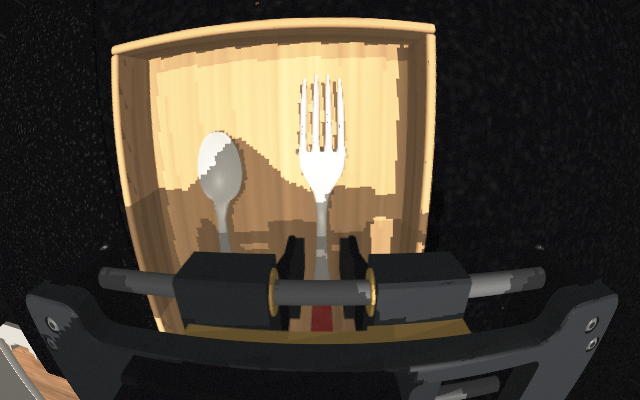

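The fork hangs inside the tray with its tines at (322,75), clear of the far wall at row 42 and of the spoon at (220,170). I'll lower it slightly and release.

```bash
python3 -m pendant '[{"dp":[0,0,0.013],"rotation":[0,0,0],"jaw":0},{"dp":[0,0,0.02],"rotation":[0,0,0],"jaw":0},{"dp":[0,0,0.02],"rotation":[0,0,0],"jaw":0.5},{"dp":[0,0,0.02],"rotation":[0,0,0],"jaw":0.5},{"dp":[0,0,0.02],"rotation":[0,0,0],"jaw":0.5},{"dp":[0,0,0.02],"rotation":[0,0,0],"jaw":0.5}]' | grep -E 'ee_pos|grip|ft|width'
python3 -m pendant '[{"dp":[0,0,-0.1],"rotation":[0,0,0],"jaw":0.5},{"dp":[0,0,-0.4],"rotation":[0,0,0],"jaw":0.5},{"dp":[0,0,-0.7],"rotation":[0,0,0],"jaw":0.5},{"dp":[0,0,-1],"rotation":[0,0,0],"jaw":0.5}]' | grep -E 'ee_pos|ft|width'
python3 plan.py .48,0,.13,-.05,.2 .51,-.13,.13,.10,.52 .556,-.212,.10,.103,.52
```

```text
ee_pos: [0.4545, 0.1204, -0.0212]
ft_force: [-0.0, -0.1, -0.2]
width: 0.0427
grip_force: 0.0
ee_pos: [0.4543, 0.1206, 0.1313]
ft_force: [1.8, 0.4, -0.8]
width: 0.0433
t 10.62 p [0.4543 0.1206 0.1313] yaw -0.093 lean 0.001 w 0.0433 grip 0.0 F [ 1.8  0.4 -0.8] j [ 0.3   0.08 -0.68  1.9   0.05  1.17 -2.06]
.48,0,.13,-.05,.2 dp [0.245, 0.785, 0.009] rot [0.0007, 0.0317, -0.0069] rows 2.0
.51,-.13,.13,.10,.52 dp [0.238, 0.856, 0.048] rot [0.0084, 0.0508, -0.0224] rows 2.1
.556,-.212,.10,.103,.52 dp [0.118, 0.575, 0.298] rot [0.0002, -0.0, -0.0004] rows 1.6
```

```bash
python3 -m pendant '[{"dp":[0.12,0.39,0],"rotation":[0,0.016,-0.0035],"jaw":0.6},{"dp":[0.245,0.785,0.01],"rotation":[0.0007,0.0317,-0.007],"jaw":0.6},{"dp":[0.245,0.785,0.01],"rotation":[0.0007,0.0317,-0.007],"jaw":0.6}]' | grep ee_pos
python3 -m pendant '[{"dp":[0.12,0.43,0.025],"rotation":[0.004,0.025,-0.011],"jaw":0.6},{"dp":[0.24,0.86,0.05],"rotation":[0.0084,0.051,-0.0224],"jaw":0.6},{"dp":[0.24,0.86,0.05],"rotation":[0.0084,0.051,-0.0224],"jaw":0.6},{"dp":[0.24,0.86,0.05],"rotation":[0.0084,0.051,-0.0224],"jaw":0.6}]' | grep ee_pos
python3 plan.py .571,-.2104,.063,.103,.52
```

```text
ee_pos: [0.4791, -0.0049, 0.128]
ee_pos: [0.5097, -0.1331, 0.1274]
t 11.5 p [ 0.5097 -0.1331  0.1274] yaw 0.097 lean 0.522 w 0.0522 grip 0.0 F [0.5 1.5 0.5] j [ 0.53 -0.16 -0.2   2.24 -0.42  0.61 -0.86]
.571,-.2104,.063,.103,.52 dp [0.095, 0.553, 0.55] rot [0.0005, -0.0002, -0.0008] rows 1.9
```

```bash
python3 -m pendant '[{"dp":[0.03,0.18,0.18],"rotation":[0,0,0],"jaw":0.6},{"dp":[0.06,0.37,0.36],"rotation":[0,0,0],"jaw":0.6},{"dp":[0.095,0.553,0.55],"rotation":[0.0005,0,-0.0008],"jaw":0.6},{"dp":[0.095,0.553,0.55],"rotation":[0.0005,0,-0.0008],"jaw":0.6},{"dp":[0.095,0.553,0.55],"rotation":[0.0005,0,-0.0008],"jaw":0.6}]' | grep ee_pos
python3 - <<'E'
from h import *
s=r.read_state(); M=R.from_quat(s['eef_rot']).as_matrix(); p=s['ee_pos']
for n in('scene','top'):
    c=snap(n,n+'6.png'); w=cloud(c); q=(w-p)@M; m=(abs(q[...,0])<.06)&(abs(q[...,1])<.1)&(q[...,2]>-.2)&(q[...,2]<.05)&(w[...,2]>.035)
    t=q[m]; print(n,len(t))
    for z in np.arange(-.15,.05,.01):
        k=t[abs(t[:,2]-z)<.005]
        if len(k)>2: print(z.round(3),len(k),k.min(0).round(3),k.max(0).round(3))
c=snap('wrist','w6.png'); w=fcloud(c); im=c['image'].max(2); h=c['image']
m=(im>100)&(np.ptp(h.astype(int),axis=2)<30)&(abs(w[...,0]-.54)<.1)&(abs(w[...,1]+.21)<.04)&(w[...,2]<.03); print(m.sum()); q=w[m]
for x in np.arange(.48,.62,.02):
    k=q[abs(q[:,0]-x)<.01]
    if len(k): print(x.round(2),len(k),k[:,1].min().round(4),k[:,1].max().round(4),np.percentile(k[:,2],90).round(4))
E
python3 plan.py .571,-.2104,-.019,.103,.52
```

```text
ee_pos: [0.5722, -0.2063, 0.0632]
scene 1093
-0.15 186 [-0.038 -0.098 -0.155] [ 0.035 -0.015 -0.145]
-0.14 214 [-0.038 -0.098 -0.145] [ 0.036 -0.013 -0.135]
-0.13 118 [-0.039 -0.096 -0.135] [ 0.037  0.051 -0.125]
-0.12 122 [-0.039 -0.091 -0.125] [ 0.036  0.054 -0.115]
-0.11 83 [-0.038 -0.091 -0.115] [ 0.036  0.032 -0.105]
-0.1 19 [-0.035 -0.089 -0.105] [ 0.035 -0.084 -0.102]
-0.06 14 [-0.011 -0.04  -0.064] [ 0.009 -0.034 -0.056]
-0.05 23 [-0.011 -0.038 -0.055] [ 0.01  -0.032 -0.045]
-0.04 16 [-0.01  -0.036 -0.044] [ 0.008 -0.032 -0.035]
-0.03 6 [-0.012 -0.036 -0.035] [ 0.007 -0.033 -0.031]
top 1464
-0.15 430 [-0.034 -0.095 -0.155] [ 0.039  0.094 -0.145]
-0.14 503 [-0.036 -0.095 -0.145] [ 0.04   0.095 -0.135]
-0.13 177 [-0.035 -0.093 -0.135] [ 0.04   0.092 -0.125]
-0.12 208 [-0.035 -0.087 -0.125] [ 0.041  0.091 -0.115]
-0.11 42 [-0.001 -0.087 -0.115] [ 0.041  0.085 -0.105]
-0.08 4 [ 0.009  0.027 -0.08 ] [ 0.012  0.033 -0.076]
-0.04 6 [-0.006  0.026 -0.043] [ 0.013  0.033 -0.037]
1264
0.5 276 -0.2237 -0.2094 0.0163
0.52 134 -0.2228 -0.2088 0.0167
0.54 242 -0.2207 -0.2051 0.0165
0.56 426 -0.2199 -0.203 0.0165
0.58 186 -0.2179 -0.2021 0.0165
t 12.28 p [ 0.5721 -0.2071  0.0638] yaw 0.107 lean 0.522 w 0.0527 grip 0.0 F [0.3 0.  0.3] j [ 0.56  0.14 -0.13  2.11 -0.52  0.5  -0.62]
.571,-.2104,-.019,.103,.52 dp [-0.283, 0.021, 0.474] rot [-0.0003, -0.0002, 0.0006] rows 1.3
```

```bash
python3 -m pendant '[{"dp":[-0.08,0.02,0.13],"rotation":[0,0,0],"jaw":0.6},{"dp":[-0.16,0.02,0.28],"rotation":[0,0,0],"jaw":0.6},{"dp":[-0.23,0.02,0.39],"rotation":[0,0,0],"jaw":0.6},{"dp":[-0.265,0.02,0.44],"rotation":[0,0,0],"jaw":0.6},{"dp":[-0.283,0.02,0.474],"rotation":[0,0,0],"jaw":0.6},{"dp":[-0.283,0.02,0.474],"rotation":[0,0,0],"jaw":0.6}]' | grep -E 'ee_pos|ft'
python3 -m pendant '[{"dp":[0,0,0],"rotation":[0,0,0],"jaw":0},{"dp":[0,0,0],"rotation":[0,0,0],"jaw":0},{"dp":[0,0,0],"rotation":[0,0,0],"jaw":0},{"dp":[0,0,0],"rotation":[0,0,0],"jaw":0},{"dp":[0,0,0],"rotation":[0,0,0],"jaw":0},{"dp":[0,0,0],"rotation":[0,0,0],"jaw":0}]' 20 | grep -E 'ee_pos|width|grip|ft'
python3 plan.py .571,-.2104,.12,.103,.52
```

```text
ee_pos: [0.5708, -0.2114, -0.0198]
ft_force: [-0.4, -0.0, 0.5]
ee_pos: [0.5706, -0.2114, -0.0202]
ft_force: [0.2, 0.1, 1.4]
width: 0.0144
grip_force: 20.0
t 13.78 p [ 0.5706 -0.2114 -0.0202] yaw 0.106 lean 0.52 w 0.0144 grip 20.0 F [0.2 0.1 1.4] j [ 0.63  0.3  -0.2   2.14 -0.69  0.33 -0.4 ]
.571,-.2104,.12,.103,.52 dp [0.468, -0.006, -0.809] rot [-0.0002, -0.0001, 0.0004] rows 2.2
```

```bash
cat > box.py <<'E'
import sys,numpy as np
C=np.array([.496,-.4366]); yw=-.604; e=np.array([np.cos(yw),np.sin(yw)]); f=np.array([-e[1],e[0]])
o=[]
for a in sys.argv[1:]:
    v=list(map(float,a.split(','))); x,z=v[:2]; y=v[2] if len(v)>2 else 0; L=v[3] if len(v)>3 else .52
    p=C+e*(x+.031*np.sin(L))+f*y; o.append(f'{p[0]:.4f},{p[1]:.4f},{z-.031*np.cos(L):.4f},{yw},{L}')
print(*o)
E
python3 -m pendant '[{"dp":[0.06,0,-0.1],"rotation":[0,0,0],"jaw":0},{"dp":[0.2,0,-0.35],"rotation":[0,0,0],"jaw":0},{"dp":[0.34,0,-0.6],"rotation":[0,0,0],"jaw":0},{"dp":[0.47,0,-0.81],"rotation":[0,0,0],"jaw":0},{"dp":[0.47,0,-0.81],"rotation":[0,0,0],"jaw":0}]' | grep -E 'ee_pos|width|grip'
python3 plan.py .47,-.25,.13,-.2,.52 $(python3 box.py -.14,.14 -.10,.12 -.017,.065 -.017,.016)
```

```text
ee_pos: [0.5731, -0.212, 0.1239]
width: 0.0143
grip_force: 20.0
t 14.4 p [ 0.5731 -0.212   0.1239] yaw 0.108 lean 0.525 w 0.0143 grip 20.0 F [ 0.3 -0.2 -0.3] j [ 0.52  0.05 -0.08  2.05 -0.45  0.62 -0.71]
.47,-.25,.13,-.2,.52 dp [-0.594, 0.179, -0.39] rot [-0.0238, -0.0009, 0.0424] rows 1.8
0.3934,-0.3658,0.1131,-0.604,0.52 dp [-0.357, 0.858, -0.075] rot [-0.0319, 0.0, 0.0558] rows 2.2
0.4264,-0.3886,0.0931,-0.604,0.52 dp [0.166, 0.0, 0.249] rot [0.0, 0.0, 0.0] rows 0.7
0.4947,-0.4357,0.0381,-0.604,0.52 dp [0.298, -0.0, 0.593] rot [0.0, 0.0, 0.0] rows 1.6
0.4947,-0.4357,-0.0109,-0.604,0.52 dp [-0.162, 0.0, 0.283] rot [0.0, 0.0, 0.0] rows 0.8
```

```bash
python3 -m pendant '[{"dp":[-0.2,0.06,-0.13],"rotation":[-0.008,0,0.014],"jaw":0},{"dp":[-0.4,0.12,-0.26],"rotation":[-0.016,0,0.028],"jaw":0},{"dp":[-0.594,0.18,-0.39],"rotation":[-0.0238,-0.0009,0.0424],"jaw":0},{"dp":[-0.594,0.18,-0.39],"rotation":[-0.0238,-0.0009,0.0424],"jaw":0}]' | grep -E 'ee_pos|grip'
python3 -m pendant '[{"dp":[-0.12,0.29,-0.025],"rotation":[-0.01,0,0.018],"jaw":0},{"dp":[-0.24,0.57,-0.05],"rotation":[-0.021,0,0.037],"jaw":0},{"dp":[-0.357,0.858,-0.075],"rotation":[-0.032,0,0.056],"jaw":0},{"dp":[-0.357,0.858,-0.075],"rotation":[-0.032,0,0.056],"jaw":0},{"dp":[-0.357,0.858,-0.075],"rotation":[-0.032,0,0.056],"jaw":0}]' | grep -E 'ee_pos|grip'
python3 - <<'E'
from h import *
s=r.read_state(); M=R.from_quat(s['eef_rot']).as_matrix(); tip=s['ee_pos']-.031*M[:,2]; print(tip.round(4))
c=snap('wrist','w7.png'); snap('scene','s7.png'); w=fcloud(c); h=c['image'].astype(int); im=h.max(2)
C=np.array([.496,-.4366]); e=np.array([np.cos(-.604),np.sin(-.604)]); f=np.array([-e[1],e[0]])
b=np.stack([(w[...,:2]-C)@e,(w[...,:2]-C)@f,w[...,2]],-1)
wood=(h[...,0]-h[...,2]>30)&(im>60)
for z0,z1 in((.044,.056),):
    m=wood&(b[...,2]>z0)&(b[...,2]<z1)&(abs(b[...,0])<.15)&(abs(b[...,1])<.1); q=b[m]; print('rim',len(q),np.percentile(q,[2,98],axis=0).round(4).tolist())
    for x in(-.08,-.05,-.02,.02):
        k=q[abs(q[:,0]-x)<.01]; 
        if len(k): print(x,np.percentile(k[:,1],[3,97]).round(4),np.median(k[:,2]).round(4))
E
python3 plan.py $(python3 box.py -.10,.12 -.017,.065 -.017,.016)
```

```text
ee_pos: [0.4664, -0.2495, 0.1258]
grip_force: 20.0
ee_pos: [0.3923, -0.3644, 0.1094]
grip_force: 20.0
[ 0.3798 -0.3558  0.1364]
rim 3299 [[-0.1005, -0.0639, 0.0445], [0.0975, 0.0646, 0.0519]]
-0.08 [-0.0639  0.0644] 0.0501
-0.05 [-0.0639  0.0649] 0.0503
-0.02 [-0.0642  0.0646] 0.0504
0.02 [-0.0639  0.0644] 0.0504
t 15.62 p [ 0.3925 -0.3643  0.1097] yaw -0.602 lean 0.514 w 0.0143 grip 20.0 F [-0.  -0.2 -0.1] j [ 0.76 -0.15 -0.06  2.28 -0.12  0.51 -1.39]
0.4264,-0.3886,0.0931,-0.604,0.52 dp [0.188, 0.006, 0.233] rot [-0.0001, 0.001, 0.0002] rows 0.7
0.4947,-0.4357,0.0381,-0.604,0.52 dp [0.298, -0.0, 0.593] rot [0.0, 0.0, 0.0] rows 1.6
0.4947,-0.4357,-0.0109,-0.604,0.52 dp [-0.162, 0.0, 0.283] rot [0.0, 0.0, 0.0] rows 0.8
```

View pics/w7.png

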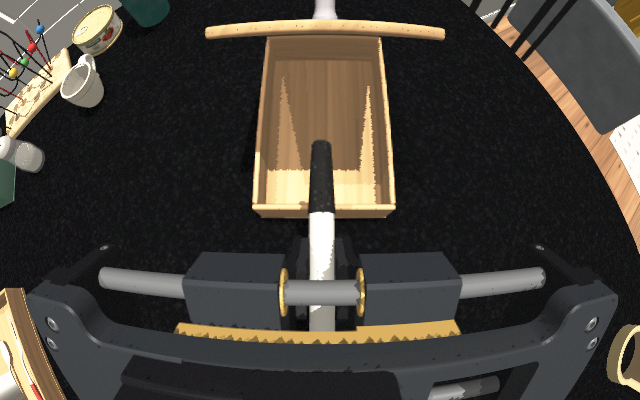

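The box pose is confirmed (rim ±64 mm, height 50 mm). The marker, its tip at (320,142), lines up with the box. I'll insert it.

```bash
python3 -m pendant '[{"dp":[0.1,0.006,0.12],"rotation":[0,0.001,0],"jaw":0},{"dp":[0.19,0.006,0.235],"rotation":[0,0.001,0],"jaw":0},{"dp":[0.27,0.006,0.39],"rotation":[0,0.001,0],"jaw":0},{"dp":[0.35,0.006,0.55],"rotation":[0,0.001,0],"jaw":0},{"dp":[0.42,0.006,0.7],"rotation":[0,0.001,0],"jaw":0},{"dp":[0.485,0.006,0.825],"rotation":[0,0.001,0],"jaw":0},{"dp":[0.485,0.006,0.825],"rotation":[0,0.001,0],"jaw":0}]' | grep -E 'ee_pos|grip|ft'
python3 plan.py $(python3 box.py -.017,.016)
```

```text
ee_pos: [0.4942, -0.4355, 0.0368]
ft_force: [-0.4, -0.2, -0.3]
grip_force: 20.0
t 16.5 p [ 0.4942 -0.4355  0.0368] yaw -0.603 lean 0.519 w 0.0142 grip 20.0 F [-0.4 -0.2 -0.3] j [ 0.73  0.23 -0.06  2.07 -0.07  0.33 -1.44]
0.4947,-0.4357,-0.0109,-0.604,0.52 dp [-0.155, -0.001, 0.278] rot [-0.0001, 0.0002, 0.0002] rows 0.8
```

```bash
python3 -m pendant '[{"dp":[-0.05,0,0.08],"rotation":[0,0,0],"jaw":0},{"dp":[-0.1,0,0.17],"rotation":[0,0,0],"jaw":0},{"dp":[-0.13,0,0.23],"rotation":[0,0,0],"jaw":0},{"dp":[-0.155,0,0.278],"rotation":[0,0,0],"jaw":0},{"dp":[-0.155,0,0.278],"rotation":[0,0,0],"jaw":0}]' | grep -E 'ee_pos|grip|ft'
python3 plan.py $(python3 box.py -.017,.014)
```

```text
ee_pos: [0.4933, -0.4366, -0.0107]
ft_force: [0.6, -0.5, 0.2]
grip_force: 20.0
t 17.12 p [ 0.4933 -0.4366 -0.0107] yaw -0.605 lean 0.519 w 0.0142 grip 20.0 F [ 0.6 -0.5  0.2] j [ 0.73  0.31 -0.06  2.09 -0.07  0.22 -1.43]
0.4947,-0.4357,-0.0129,-0.604,0.52 dp [-0.004, -0.01, 0.015] rot [0.0001, 0.0001, -0.0001] rows 0.0
```

```bash
python3 -m pendant '[{"dp":[-0.006,-0.01,0.012],"rotation":[0,0,0],"jaw":0},{"dp":[-0.006,-0.01,0.012],"rotation":[0,0,0],"jaw":0.45},{"dp":[-0.006,-0.01,0.012],"rotation":[0,0,0],"jaw":0.45},{"dp":[-0.006,-0.01,0.012],"rotation":[0,0,0],"jaw":0.45},{"dp":[-0.006,-0.01,0.012],"rotation":[0,0,0],"jaw":0.45},{"dp":[-0.006,-0.01,0.012],"rotation":[0,0,0],"jaw":0.45}]' | grep -E 'ee_pos|width|ft'
python3 -m pendant '[{"dp":[0,0,-0.15],"rotation":[0,0,0],"jaw":0.45},{"dp":[0,0,-0.4],"rotation":[0,0,0],"jaw":0.45},{"dp":[0,0,-0.7],"rotation":[0,0,0],"jaw":0.45},{"dp":[0,0,-1],"rotation":[0,0,0],"jaw":0.45},{"dp":[0,0,-1],"rotation":[0,0,0],"jaw":0}]' | grep -E 'ee_pos|ft'
python3 - <<'E'
from h import *
snap('wrist','w8.png'); c=snap('top','t8.png')
E
python3 plan.py
```

```text
ee_pos: [0.4947, -0.4357, -0.0118]
ft_force: [-0.2, -0.0, 0.6]
width: 0.0387
ee_pos: [0.4339, -0.3942, 0.1223]
ft_force: [0.8, -0.4, 0.7]
t 18.6 p [ 0.4334 -0.3933  0.1187] yaw -0.605 lean 0.521 w 0.0284 grip 0.0 F [-0.2  0.  -0.5] j [ 0.75 -0.05 -0.07  2.17 -0.09  0.51 -1.42]
```

View pics/w8.png

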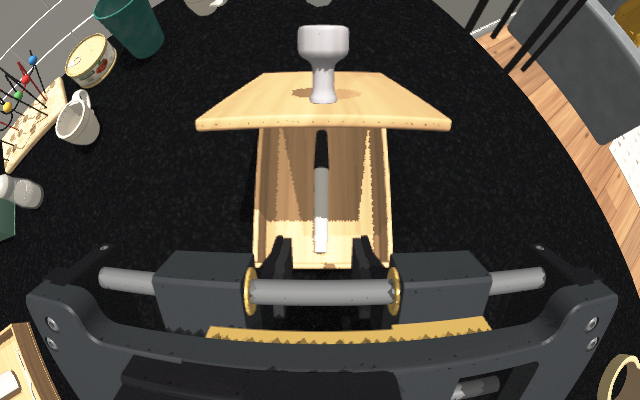

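The marker lies flat in the box, its rear end at (320,252) inside the near wall at row 265. I'll check the fork numerically from the top view and plan the lid closing.

```bash
python3 - <<'E'
from h import *
c=dict(np.load('pics/t8.npz')); w=cloud(c); h=c['image'].astype(int)
C=np.array([.457,.1478]); a=-.088; e=np.array([np.cos(a),np.sin(a)]); f=np.array([-e[1],e[0]])
b=np.stack([(w[...,:2]-C)@e,(w[...,:2]-C)@f,w[...,2]],-1)
inn=(abs(b[...,0])<.118)&(abs(b[...,1])<.073)
for n,m in(('red',(h[...,0]-h[...,1]>90)),('metal',(np.ptp(h,axis=2)<40)&(h.max(2)>130))):
  for lo,hi in((-.07,.012),(.012,.07)):
    q=b[m&inn&(b[...,1]>lo)&(b[...,1]<hi)]; print(n,lo,len(q),q.min(0).round(3) if len(q) else '',q.max(0).round(3) if len(q) else '')
E
python3 plan.py $(python3 box.py -.13,.27,.04,.2 -.01,.25,.04,0 -.0097,.187,.04,0 -.035,.157,.04,0 -.0536,.126,.04,0 -.0655,.092,.04,0 -.0705,.054,.04,0)
```

```text
red -0.07 134 [-0.092 -0.035  0.003] [-0.013 -0.017  0.024]
red 0.012 0  
metal -0.07 130 [-0.011 -0.04   0.001] [ 0.101 -0.015  0.024]
metal 0.012 271 [-0.056  0.018  0.003] [0.114 0.07  0.72 ]
t 18.6 p [ 0.4334 -0.3933  0.1187] yaw -0.605 lean 0.521 w 0.0284 grip 0.0 F [-0.2  0.  -0.5] j [ 0.75 -0.05 -0.07  2.17 -0.09  0.51 -1.42]
0.4168,-0.3333,0.2396,-0.604,0.2 dp [0.125, -0.266, -0.858] rot [0.0001, -0.0511, -0.0001] rows 2.2
0.5105,-0.3980,0.2190,-0.604,0.0 dp [0.717, 0.0, 0.285] rot [0.0, -0.0318, 0.0] rows 1.9
0.5107,-0.3982,0.1560,-0.604,0.0 dp [0.002, 0.0, 0.42] rot [0.0, 0.0, 0.0] rows 1.0
0.4899,-0.3838,0.1260,-0.604,0.0 dp [-0.169, -0.0, 0.2] rot [0.0, 0.0, 0.0] rows 0.6
0.4746,-0.3732,0.0950,-0.604,0.0 dp [-0.124, -0.0, 0.207] rot [0.0, 0.0, 0.0] rows 0.6
0.4648,-0.3665,0.0610,-0.604,0.0 dp [-0.079, 0.0, 0.227] rot [0.0, 0.0, 0.0] rows 0.6
0.4607,-0.3636,0.0230,-0.604,0.0 dp [-0.033, -0.0, 0.253] rot [0.0, 0.0, 0.0] rows 0.6
```

```bash
python3 -m pendant '[{"dp":[0.04,-0.09,-0.29],"rotation":[0,-0.017,0],"jaw":0},{"dp":[0.08,-0.18,-0.57],"rotation":[0,-0.034,0],"jaw":0},{"dp":[0.125,-0.266,-0.858],"rotation":[0,-0.051,0],"jaw":0},{"dp":[0.125,-0.266,-0.858],"rotation":[0,-0.051,0],"jaw":0}]' | grep -E 'ee_pos|width'
python3 -m pendant '[{"dp":[0.2,0,0],"rotation":[0,-0.016,0],"jaw":0},{"dp":[0.45,0,0.1],"rotation":[0,-0.032,0],"jaw":0},{"dp":[0.717,0,0.285],"rotation":[0,-0.032,0],"jaw":0},{"dp":[0.717,0,0.285],"rotation":[0,-0.032,0],"jaw":0},{"dp":[0.717,0,0.285],"rotation":[0,-0.032,0],"jaw":0}]' | grep -E 'ee_pos|width|ft'
python3 plan.py $(python3 box.py -.0097,.187,.04,0)
```

```text
ee_pos: [0.4194, -0.3333, 0.2414]
width: 0.0011
ee_pos: [0.51, -0.3978, 0.2171]
ft_force: [0.0, -0.0, -0.1]
width: 0.0002
t 19.73 p [ 0.51   -0.3978  0.2171] yaw -0.605 lean -0.003 w 0.0002 grip 0.0 F [ 0.  -0.  -0.1] j [ 0.67  0.37 -0.11  1.35  0.04  1.42 -1.61]
0.5107,-0.3982,0.1560,-0.604,0.0 dp [0.007, -0.0, 0.407] rot [0.0, 0.0005, -0.0002] rows 1.0
```

Now I'll push the lid down along its arc, slowly.

```bash
python3 -m pendant '[{"dp":[0,0,0.15],"rotation":[0,0,0],"jaw":0},{"dp":[0,0,0.3],"rotation":[0,0,0],"jaw":0},{"dp":[0,0,0.4],"rotation":[0,0,0],"jaw":0},{"dp":[-0.04,0,0.46],"rotation":[0,0,0],"jaw":0},{"dp":[-0.08,0,0.51],"rotation":[0,0,0],"jaw":0},{"dp":[-0.12,0,0.56],"rotation":[0,0,0],"jaw":0},{"dp":[-0.16,0,0.61],"rotation":[0,0,0],"jaw":0}]' | grep -E 'ee_pos|ft'
python3 plan.py $(python3 box.py -.035,.157,.04,0 -.0536,.126,.04,0 -.0655,.092,.04,0 -.0705,.054,.04,0)
```

```text
ee_pos: [0.4904, -0.3842, 0.1272]
ft_force: [-0.5, 0.9, 1.8]
t 20.6 p [ 0.4904 -0.3842  0.1272] yaw -0.605 lean -0.001 w 0.0007 grip 0.3 F [-0.5  0.9  1.8] j [ 0.68  0.37 -0.12  1.54  0.05  1.23 -1.62]
0.4899,-0.3838,0.1260,-0.604,0.0 dp [-0.004, -0.0, 0.008] rot [0.0, 0.0001, -0.0002] rows 0.0
0.4746,-0.3732,0.0950,-0.604,0.0 dp [-0.124, -0.0, 0.207] rot [0.0, 0.0, 0.0] rows 0.6
0.4648,-0.3665,0.0610,-0.604,0.0 dp [-0.079, 0.0, 0.227] rot [0.0, 0.0, 0.0] rows 0.6
0.4607,-0.3636,0.0230,-0.604,0.0 dp [-0.033, -0.0, 0.253] rot [0.0, 0.0, 0.0] rows 0.6
```

```bash
python3 -m pendant '[{"dp":[-0.06,0,0.1],"rotation":[0,0,0],"jaw":0},{"dp":[-0.125,0,0.21],"rotation":[0,0,0],"jaw":0},{"dp":[-0.165,0,0.32],"rotation":[0,0,0],"jaw":0},{"dp":[-0.205,0,0.435],"rotation":[0,0,0],"jaw":0},{"dp":[-0.22,0,0.53],"rotation":[0,0,0],"jaw":0},{"dp":[-0.235,0,0.61],"rotation":[0,0,0],"jaw":0},{"dp":[-0.235,0,0.65],"rotation":[0,0,0],"jaw":0}]' | grep -E 'ee_pos|ft'
python3 -m pendant '[{"dp":[0,0,0.02],"rotation":[0,0,0],"jaw":0},{"dp":[0,0,0.04],"rotation":[0,0,0],"jaw":0}]' | grep -E 'ee_pos|ft'
```

```text
ee_pos: [0.4613, -0.364, 0.029]
ft_force: [0.1, -0.0, 0.1]
ee_pos: [0.4619, -0.3644, 0.0252]
ft_force: [-9.3, 7.3, 28.4]
```

```bash
python3 -m pendant '[{"dp":[0,0,-0.05],"rotation":[0,0,0],"jaw":0},{"dp":[0,0,-0.3],"rotation":[0,0,0],"jaw":0},{"dp":[-0.2,0,-0.6],"rotation":[0,0,0],"jaw":0},{"dp":[-0.5,0,-1],"rotation":[0,0,0],"jaw":0},{"dp":[-0.5,0,-1],"rotation":[0,0,0],"jaw":0}]' | grep -E 'ee_pos|ft'
python3 - <<'E'
from h import *
c=snap('scene','s9.png'); t=snap('top','t9.png')
C=np.array([.496,-.4366]); e=np.array([np.cos(-.604),np.sin(-.604)]); f=np.array([-e[1],e[0]])
for n,c in(('s',c),('t',t)):
    w=cloud(c); h=c['image'].astype(int); b=np.stack([(w[...,:2]-C)@e,(w[...,:2]-C)@f,w[...,2]],-1)
    m=(abs(b[...,0])<.097)&(abs(b[...,1])<.062)&(b[...,2]>.03)&(b[...,2]<.08)&(h[...,0]-h[...,2]>30); q=b[m]
    A=np.c_[q[:,0],np.ones(len(q))]; k=np.linalg.lstsq(A,q[:,2],rcond=None)[0]; print(n,len(q),'slope',k.round(4),'resid',(q[:,2]-A@k).std().round(4))
cv2.imwrite('pics/f.png',np.vstack([c['image'][100:300,150:550,::-1]]))
E
python3 plan.py
```

```text
ee_pos: [0.4005, -0.322, 0.1781]
ft_force: [0.5, -0.5, 0.4]
s 1014 slope [-0.002   0.0566] resid 0.0036
t 749 slope [0.0008 0.0577] resid 0.0024
t 22.45 p [ 0.4004 -0.322   0.1756] yaw -0.605 lean 0.002 w 0.0007 grip 0.0 F [ 0.   0.  -1.3] j [ 0.71  0.1  -0.13  1.77  0.01  1.27 -1.6 ]
```

View pics/f.png

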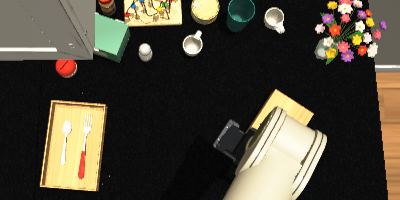

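The lid lies flat (slope below 0.002, top at 57 mm). The fork at (85,145) and the spoon at (65,143) are in the tray, and the bystanders have not moved. I'm handing the job in.

```bash
python3 -c "
from bench import r
print(r.close_job())"
```

```text
the job is handed in; nothing more can be done
None
```

The fork lies in the cutlery tray with the teaspoon, the marker is in the pen box with its lid shut, and the job was handed in at about 22 s of the 72 s; no verdict came back.

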